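# Release a specimen carriage down its feed rail and catch it at the microscope

### The job

Draw the sliding bolt aside so that the wheeled carriage with the tall glass vial rolls down its rails by itself, and let it run untouched for the first 20 cm. Then catch it softly at its front plate with the fingers, giving way with it so that the vial stays standing, and bring it to rest with the vial squarely in front of the side-viewing microscope's lens, well before the lower end stop. Keep it still there for at least three seconds and finish the program while still holding the carriage back; touch neither the vial nor the other things on the bench.

Things in the scene. Friction and masses are not known exactly. Their poses are not given: they have to be found in the camera images.
- ramp: Fixed stand with two parallel steel rails (rods 10 mm thick, 68 mm apart) on a 620 x 120 mm base plate. Origin: on the table under its middle, midway between the rails. x axis: level, downhill; y: level, across, away from the robot towards the microscope; z up. The rails fall 26 mm per metre of x. Grey stop plates close both ends (ramp x -295 and 308 mm).
- carriage (a joint): Travel of the carriage down the rails, m: 0 at the start (resting on the bolt), lower end stop at 0.430 (running beyond 0.415 counts as lost). Free, it speeds up at about 0.115 m/s2 at first (hidden, 0.08 to 0.14), reaching about 0.23 m/s near the lens. Mass with vial 0.64 kg (hidden +-20 percent), rolling friction 0.09 N, damping 0.2 N s/m; it pushes on a resting finger with 0.03 to 0.3 N.
- front_plate (a point): Point on the downhill face of the carriage's aluminium front plate, in its middle, 20 mm above the deck. The plate stands across the lane, 72 mm wide, from 10 mm below to 35 mm above the deck, 6 mm thick; catch the carriage there. At the start at ramp x = -140, y = 0 mm, 100 mm above the table. Carriage: 140 x 72 mm, deck level, low rims 12 mm high; nothing of it reaches ahead of this plate.
- vial: Slim loose glass vial, diameter 18, height 100 mm, 0.04 kg, standing upright on the carriage's deck about 100 mm (90 to 110) behind the front plate. Origin: centre of its underside; z up its axis. It topples if the carriage is stopped with a jolt: a sudden change of speed of more than about 0.14 m/s, or braking harder than about 1.5 m/s2. It must never lean beyond 0.35 rad.
- bolt (a joint): Sliding bolt that holds the carriage back: a steel rod 10 mm thick across the lane, just ahead of the front plate, 12 mm above the deck (92 mm above the table). 0 = across the lane (start); grows, in m, as it is drawn along the ramp's -y (towards the robot); stop at 0.060. The carriage is freed when the tip clears its side, at about 0.045. Friction about 1.5 N; stays where left.
- bolt_knob (a point): Centre of the top of the bolt's upright black knob, 16 mm in diameter, 55 mm tall. At the start at ramp x = -135, y = -95 mm, 141 mm above the table; moves with the bolt. Pinch it from above or push it along -y with closed fingers from its carriage side. The bolt's guide block is 86 mm high, at ramp y -75 to -49 mm, below the bolt.
- viewer: Fixed side-viewing microscope: horizontal tube on a column and foot beyond the rails (ramp +y side), lens pointing across the lane along ramp -y. Axes as the ramp's; origin on the table on the lane's middle line, straight before the lens. Its lens tip is 64 mm from the lane's middle, the rest farther; 90 mm wide, 147 mm tall. Its place along the rails varies (ramp x 75 to 130 mm).
- view_point (a point): The point the lens looks at: on the lane's middle line, 122 mm above the table, straight above the viewer's origin. The vial is squarely in front of the lens when its ramp x equals this point's, within 15 mm.
- canister: Bystander: steel can, 56 mm in diameter, 85 mm tall, on the far side of the rails. Leave alone.
- solvent: Bystander: brown bottle, 54 mm in diameter, 100 mm tall, on the far side. Leave alone.
- cotton_jar: Bystander: glass jar, 60 mm in diameter, 70 mm tall, on the far side. Leave alone.
- dish: Bystander: low white dish, 84 mm across, 18 mm tall, on the robot's side of the rails. Leave alone.
- lens_brush: Bystander: brush lying on the robot's side of the rails. Leave alone.
- mount: Bystander: black round specimen mount, 40 mm in diameter, 22 mm tall, on the robot's side. Leave alone.
Mind the look-alikes: they are no part of the job. Of the things that look like the viewer, the middle-sized one is meant.

How it is judged (in metres and radians):
On the way, in this order (a step that is already met when the one before it is completed fails the run):
1. the bolt is drawn and the carriage freed (value of joint bolt above 0.042 m), for 0.1 s.
2. the carriage rolls freely past the first 20 cm, untouched (value of joint carriage above 0.195 m and velocity of joint carriage above 0.1 m/s and not (contact force between any of the fingers, the arm and carriage above 0.05 N)), for 0.05 s.
3. the carriage is held at rest with the standing vial in front of the lens for two seconds (x of vial in the frame of viewer between -0.015 and 0.015 m and y of vial in the frame of viewer between -0.035 and 0.035 m and angle between vial's own z axis and vertical below 0.15 rad and velocity of joint carriage between -0.025 and 0.025 m/s and linear speed of vial below 0.04 m/s and contact force between any of the fingers, the arm and carriage above 0.02 N), for 2 s.
At the end, for the whole second after the job is handed in: The fingers hold the carriage back at rest (slower than 0.025 m/s), touching it, with the vial upright on it (within 0.15 rad) and within 15 mm of the lens axis along the rails (35 mm across) (all of step 3); the arm keeps its last pose, push and grip.
It fails at once if the vial topples (angle between vial's own z axis and vertical above 0.35 rad).
It fails at once if the vial is handled (contact force between any of the fingers, the arm and vial above 0.5 N).
It fails at once if the carriage is touched in its first 18 cm of travel (value of joint carriage below 0.18 m and contact force between any of the fingers, the arm and carriage above 0.5 N).
It fails at once if the carriage runs to the lower end (value of joint carriage above 0.415 m).
It fails at once if a bystander is disturbed (distance of any of canister, solvent, cotton_jar, dish, lens_brush, mount from where it was at the start of the episode above 0.03 m).
It also fails if it takes over 38 s, if anything falls off the work surface, if the arm or the gripper's body presses on something with over 40 N, if the wrist force passes 120 N, or if a joint passes its speed limit or range.

### The arm

A 6-joint arm with a two-finger parallel gripper is mounted at the origin on the work surface. World frame = base frame: x ahead of the robot, y to its left, z up, the work surface at z = 0. Lengths are in mm, angles in rad, forces in N, time in s.
With the tool pointing down it reaches from about 375 to 925 mm from the base axis. Payload 5.7 kg.
Tool frame: the origin (TCP) lies midway between the tips of the shut fingers; the grasp point (between the pads) lies 19 mm behind it (grip_depth is the distance from the TCP to the grasp point, in mm); z points along the fingers, y is the line along which they close (so a half turn about z gives the same grasp; the last joint's range is limited). The gripper opens to 85 mm and grips with 20 to 120 N. Pads are 22 mm wide; open, the fingers measure 114 mm over their backs; the gripper's body (76 mm by 85 mm) begins 54 mm behind the grasp point. The pads swing forward as they close: fully open they stand 13 mm farther back than shut.
Start: joints at [1.143, 0.359, 1.51, -0, 1.272, -0.115], TCP at [184.627, 570.856, 231.267] pointing down, gripper open.
Joint ranges: [-2.97, 2.97], [-1.01, 2.36], [0.21, 2.38], [-0.96, 4.11], [0.2, 2.71], [-2.98, 2.98]. Speed limits (rad/s): [2.39, 2.39, 3.14, 3.14, 3.14, 3.14].

### API

Orientations are given as a rotation vector (axis times angle).
In Python, from cell import * gives the robot as it stands.
- The arm moves only by the shell command python3 -m jog 'ROWS' [OPENING] [FORCE]. ROWS is a JSON object of lists of equal length, an entry for each row: "dp": the shift along the tool's x, y, z in mm, a list of three; "angular": the turn, a rotation vector about the tool's x, y, z in rad, a list of three. In form: {"dp": [[tx, ty, tz], ...], "angular": [[wx, wy, wz], ...]}. A call has 1 to 5 rows; each row shifts and turns the commanded pose from where the row before left it, along the tool's axes as they then stand; what a row does not reach is not made up. A row lasts 1/12 s, in which the tool goes at most 41.7 mm and 7.16 degrees, less where a joint would pass 70% of its speed; a pose out of reach is approached as far as the arm can. A call is refused whole if a number of a shift passes 41.7 or a number of a turn 0.125, either way. A call with a gripper value outside its range is refused whole. OPENING is the opening, from 0 (shut) to 1 (fully open), set as the call begins (- or left out, the last holds). The fingers move at their own pace and stop on an object; FORCE is the grip in N (left out, the last holds). Time passes only in rows, so rows that do not move let the fingers close. It gives the time, the measured TCP pose, the force, the opening and the grip force at its end, in the units of the state.
- get_state(): the state, without advancing time (a new reading comes with each control period).
- grab_frame(name): name is "scene" or "top"; returns a dict with "img" (400x640x3 uint8, red, green, blue), "K" (3x3 intrinsics, pixels), "R" (3x3) and "t" (3): a world point X has camera coordinates R X + t. Camera axes: x right, y down, z forward; pixel columns grow to the right and rows downward; lengths in mm; the calibration is good to about 2 mm. A picture is of the moment at which its call begins. There is no depth.
- sign_off(): hands the job in; it is judged then, once.
The state is a dict: "time_s": time; "joints": joint angles; "qd": joint speeds; "joint_efforts": joint torques, N m; "eef_pos": TCP position; "tcp_rot": TCP orientation; "force": force on the tool from outside, world axes, zero at the start; "moment": the same for the moment, N m; "width": finger opening in mm; "grip_force": force on a finger pad.
Only numpy, scipy, OpenCV 4.12 (cv2) and the standard library are available. Lean on these libraries where they do the work, as an engineer would, in place of code of your own. Each camera call takes 0.05 s, during which the arm holds its last target. There are 200 camera calls.

## Working session

There is one attempt and no reset: what is moved stays moved. The work goes in short steps, Python scripts to look and compute and a shell command to move; the robot and the scene stay as the last step left them, time stands still between calls to the robot, and variables do not carry over. Pictures are saved under pics/ and viewed, at most 10 in all, crops included, and the job is handed in when it is done.

```bash
ls; mkdir -p pics; python3 - <<'E'
from cell import *
import cv2,numpy as np
for n in("scene","top"):
    f=grab_frame(n);cv2.imwrite(f"pics/{n}0.png",f["img"][:,:,::-1]);print(n,f["K"],f["R"],f["t"])
    np.savez(f"{n}0.npz",**f)
print(get_state())
E
```

```text
pics
scene [[379.6810724    0.         322.44080768]
 [  0.         379.6810724  197.5412063 ]
 [  0.           0.           1.        ]] [[-0.77539949  0.63132135  0.01374682]
 [ 0.53878975  0.67279059 -0.50700929]
 [-0.32933453 -0.3857281  -0.86183096]] [ 440.37578546 -169.66139957  998.72642684]
top [[503.59692455   0.         321.57617496]
 [  0.         503.59692455 200.26364117]
 [  0.           0.           1.        ]] [[ 0.00584836 -0.99998217 -0.00120545]
 [-0.98726048 -0.00558227 -0.1590144 ]
 [ 0.15900483  0.00212006 -0.98727553]] [ -65.9075802   489.71261874 1324.57708171]
{'time_s': 0.1, 'joints': array([ 1.14288232e+00,  3.59445610e-01,  1.51138011e+00, -3.18231491e-05,
        1.27252667e+00, -1.15062491e-01]), 'qd': array([ 1.11245906e-05, -1.37199905e-03, -3.03761347e-03,  2.73531257e-04,
        1.06536236e-03, -3.26797664e-04]), 'joint_efforts': array([-1.73736253e-04, -5.28655708e+01, -2.79353034e+01, -3.47265836e-05,
        4.91020182e-03, -1.80580457e-05]), 'eef_pos': array([184.38634917, 570.27579241, 230.50886697]), 'tcp_rot': array([-4.89340669e-01, -3.10279909e+00,  2.67537298e-03]), 'force': array([-0.17577036, -1.49143606,  0.49261582]), 'moment': array([ 0.01505245, -0.02008839, -0.04428182]), 'grip_force': 0.0, 'width': 85.4698507782659}
```

View pics/scene0.png

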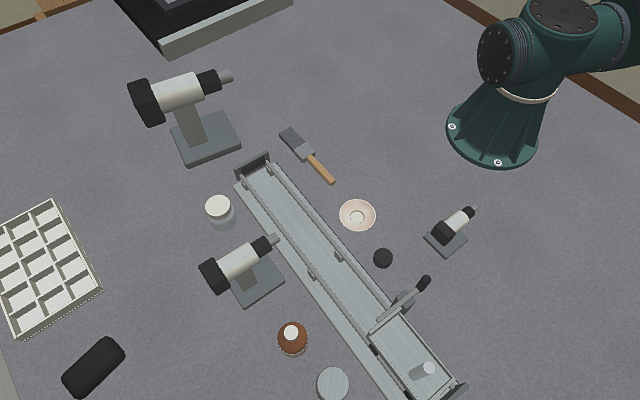

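View pics/top0.png

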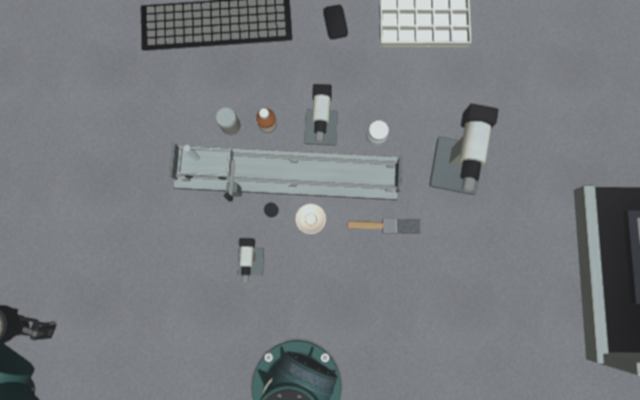

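The scene view shows the ramp (upper end at about 455,385, lower at 250,165), the knob at (427,281) and the lens tip at (275,240). In the top view the ramp spans columns 175–398, with the knob near (228,196) and the lens near (320,137). I'll enlarge both to get precise pixels.

```bash
python3 - <<'E'
import cv2
a=cv2.imread("pics/top0.png")[75:275,160:420];cv2.imwrite("pics/topc.png",cv2.resize(a,None,fx=3,fy=3,interpolation=cv2.INTER_CUBIC)[:600,:780])
a=cv2.imread("pics/scene0.png")[150:400,200:475];cv2.imwrite("pics/scenec.png",cv2.resize(a,None,fx=2.4,fy=2.4,interpolation=cv2.INTER_CUBIC))
E
```

```text
(no output)
```

View pics/topc.png

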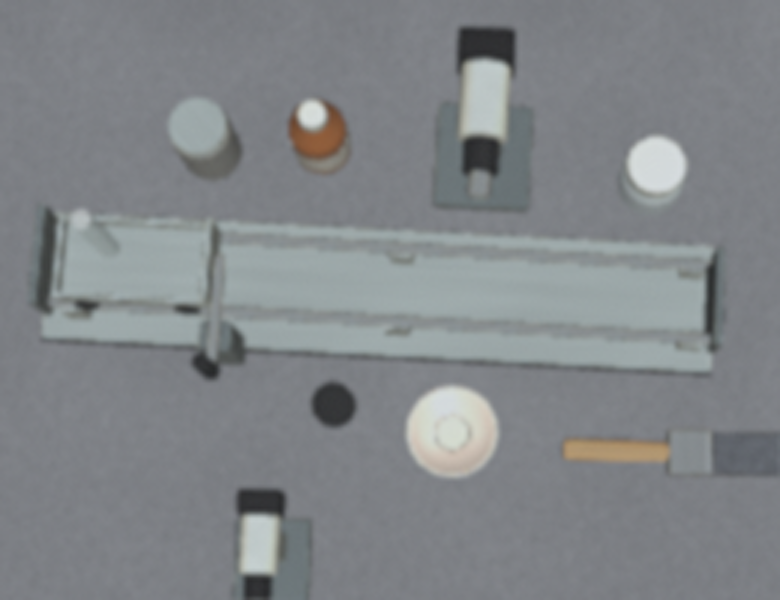

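View pics/scenec.png

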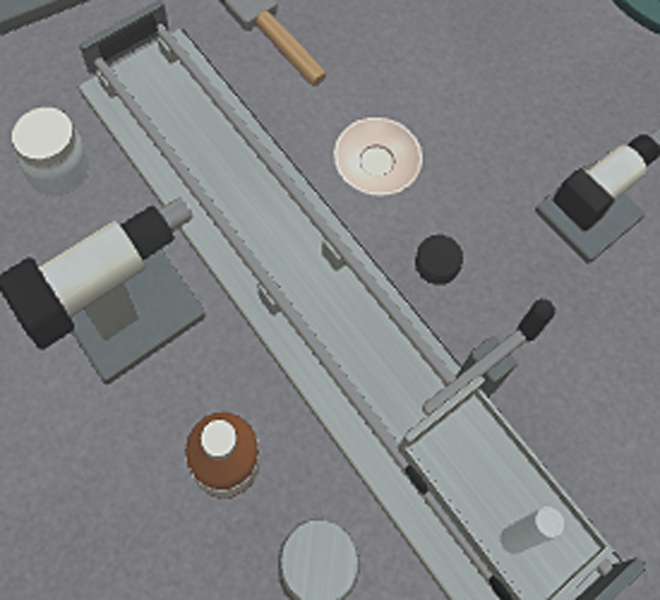

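The enlarged top view puts the base plate corners at about (42,340), (711,373) and (713,247). The knob top is near (200,358), the vial top at (80,218) and the lens tip at (480,195). In the scene crop the knob top is at (543,307), the vial top at (550,521), the lens tip at (187,213) and the front plate's top edge runs from (405,440) to (483,380).

```bash
cat >h.py <<'E'
import numpy as np
C={n:dict(np.load(f"{n}0.npz")) for n in("scene","top")}
def ray(n,p):
    c=C[n];d=c["R"].T@np.linalg.solve(c["K"],[*p,1.]);return -c["R"].T@c["t"],d/np.linalg.norm(d)
def plane(n,p,z):
    o,d=ray(n,p);return o+d*(z-o[2])/d[2]
def tri(pt,ps):
    A=[];b=[];
    for n,p in(("top",pt),("scene",ps)):
        o,d=ray(n,p);P=np.eye(3)-np.outer(d,d);A.append(P);b.append(P@o)
    A=np.vstack(A);b=np.hstack(b);x=np.linalg.lstsq(A,b,rcond=None)[0];return x,np.linalg.norm(A@x-b)
tc=lambda u,v:((u+.5)/3+160-.5,(v+.5)/3+75-.5)
sc=lambda u,v:((u+.5)/2.4+200-.5,(v+.5)/2.4+150-.5)
def proj(n,X):
    c=C[n];q=c["K"]@(c["R"]@X+c["t"]);return q[:2]/q[2]
E
python3 - <<'E'
from h import *
np.set_printoptions(precision=1,suppress=True)
for n,a,b in [("knobtop",(200,357),(544,307)),("lens",(480,195),(186,213)),("vialtop",(80,218),(550,521)),("vialbase",(113,250),(508,546)),("plateFar",(213,222),(405,440)),("plateNear",(209,308),(483,380)),("cornerDF",(713,247),(81,88)),("cornerDN",(711,373),(183,31))]:
    print(n,*tri(tc(*a),sc(*b)))
for p in [(42,340),(711,373),(713,247)]: print(plane("top",tc(*p),10))
E
```

```text
knobtop [487.4 175.  149. ] 1.2164437710796359
lens [635.9 -56.  116.8] 2.6701634529911984
vialtop [596.6 270.2 184.1] 0.4478271041048548
vialbase [598.6 272.2  67.2] 0.9016121044472166
plateFar [614.8 176.5 104.4] 1.1808888871410672
plateNear [539.8 180.   94.9] 2.5042006070710237
cornerDF [ 617.3 -273.5   10.8] 2.5183579196490475
cornerDN [ 498.4 -269.6    7.3] 3.0057145554186335
[527.  348.1  10. ]
[ 499.5 -270.8   10. ]
[ 618.9 -274.8   10. ]
```

```bash
cat >>h.py <<'E'
ux=np.array([-.0444,-.999,0]);uy=np.array([.999,-.0444,0]);O=np.array([573.2,36.,0])
def ramp(p): d=np.asarray(p)-O;return np.array([d@ux,d@uy,d[2]])
def unramp(r): return O+r[0]*ux+r[1]*uy+np.array([0,0,r[2]])
E
python3 - <<'E'
from h import *
np.set_printoptions(precision=1,suppress=True)
for p in[(437,103),(533,105),(529,210),(433,208)]:print("foot",ramp(plane("top",tc(*p),10)))
print("lens122",ramp(plane("top",tc(480,195),122)),ramp(plane("scene",sc(186,213),122)))
print("vialtop",ramp(plane("top",tc(80,218),180)),ramp(plane("scene",sc(550,521),180)))
print("knob",ramp(tri(tc(200,357),sc(544,307))[0]),ramp(plane("scene",sc(544,307),141)))
E
python3 -m jog '{"dp":[[0,0,0],[0,0,0],[0,0,0],[-26,-29,0],[-26,-29,0]],"angular":[[0,0,-0.09],[0,0,-0.09],[0,0,-0.09],[0,0,0],[0,0,0]]}' 0 40
python3 -m jog '{"dp":[[-26,-29,0],[-26,-29,0],[-26,-29,0],[-26,-29,0],[-26,-29,0]],"angular":[[0,0,0],[0,0,0],[0,0,0],[0,0,0],[0,0,0]]}'
python3 -m jog '{"dp":[[-26,-29,0],[-26,-29,0],[-26,-29,0],[-26,-29,0],[-26,-29,0]],"angular":[[0,0,0],[0,0,0],[0,0,0],[0,0,0],[0,0,0]]}'
python3 -m jog '{"dp":[[0,0,0],[0,0,0]],"angular":[[0,0,0],[0,0,0]]}'; python3 -c "
from h import *;from cell import *
from scipy.spatial.transform import Rotation as Q
s=get_state();print(ramp(s['eef_pos']),Q.from_rotvec(s['tcp_rot']).as_matrix())"
```

```text
foot [ 42.9 186.8  10. ]
foot [134.1 189.4  10. ]
foot [135.   86.5  10. ]
foot [44.9 83.9 10. ]
lens122 [ 90.5  66.7 122. ] [ 85.4  66.4 122. ]
vialtop [-235.9   14.1  180. ] [-235.6   11.7  180. ]
knob [-135.   -91.9  149. ] [-135.1  -95.8  141. ]
time_s: 0.52
eef_pos: [233.5, 510.9, 230.7]
tcp_rot: [-0.061, -3.141, 0.0]
force: [1.3, -0.7, 1.1]
width: 25.3
grip_force: 0.0
time_s: 0.93
eef_pos: [358.3, 358.5, 231.0]
tcp_rot: [-0.067, -3.14, 0.001]
force: [-0.2, 0.5, 0.1]
width: 0.4
grip_force: 0.0
time_s: 1.35
eef_pos: [482.1, 208.0, 231.1]
tcp_rot: [-0.067, -3.14, 0.0]
force: [0.8, 1.0, 0.4]
width: 0.2
grip_force: 0.0
time_s: 1.52
eef_pos: [482.4, 208.2, 230.9]
tcp_rot: [-0.074, -3.14, 0.0]
force: [0.5, -0.6, -0.3]
width: -0.3
grip_force: 0.0
[-168.00300315  -98.31842251  230.91435839] [[-9.98902442e-01  4.68355754e-02 -5.83818587e-04]
 [ 4.68356831e-02  9.98902592e-01 -1.72172345e-04]
 [ 5.75114109e-04 -1.99326919e-04 -9.99999815e-01]]
```

The viewer sits at ramp x ≈ 89 mm and the vial at -236 mm, so the carriage should stop at about 325 mm of travel. Next I'll go down beside the knob.

```bash
python3 -m jog '{"dp":[[-15,-16.5,0],[-15,-16.5,0],[0,0,41],[0,0,41],[0,0,40]],"angular":[[0,0,0],[0,0,0],[0,0,0],[0,0,0],[0,0,0]]}'
python3 -m jog '{"dp":[[0,0,0]],"angular":[[0,0,0]]}'; python3 - <<'E'
from h import *;from cell import *;import cv2
s=get_state();print(ramp(s['eef_pos']),s['force'])
f=grab_frame("scene")["img"][:,:,::-1][230:400,330:480];cv2.imwrite("pics/s1.png",cv2.resize(f,None,fx=3.5,fy=3.5,interpolation=cv2.INTER_CUBIC))
E
```

```text
time_s: 1.93
eef_pos: [509.6, 176.8, 108.5]
tcp_rot: [0.066, 3.139, 0.001]
force: [0.6, -0.7, -1.0]
width: 0.0
grip_force: 0.0
time_s: 2.02
eef_pos: [503.1, 175.4, 102.7]
tcp_rot: [-0.065, -3.127, 0.004]
force: [-1.1, -0.1, -0.8]
width: 0.2
grip_force: 0.0
[-136.18866592  -76.18977325  102.68606507] [-1.07354732 -0.09935356 -0.77407423]
```

View pics/s1.png

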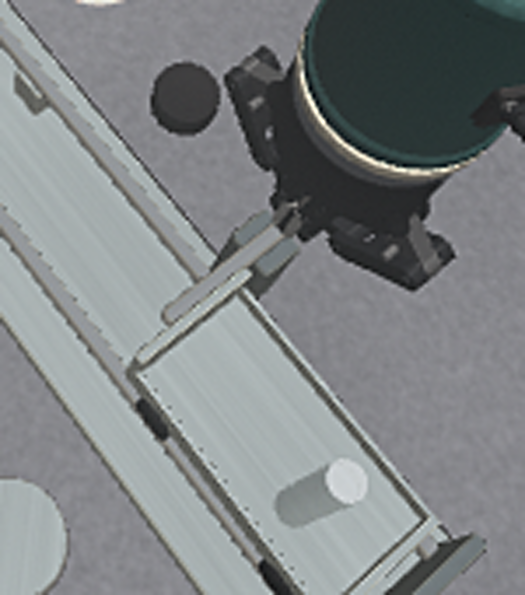

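The picture shows the shut fingertips just above the rod, between the guide block and the knob, with the carriage still at rest and the vial standing. I'll let the arm settle and check the pose before pulling.

```bash
python3 -m jog '{"dp":[[0,0,0],[0,0,0]],"angular":[[0,0,0],[0,0,0]]}'; python3 -c "
from h import *;from cell import *
s=get_state();print(ramp(s['eef_pos']),s['force'])"
```

```text
time_s: 2.23
eef_pos: [511.5, 176.6, 111.6]
tcp_rot: [0.066, 3.137, 0.001]
force: [0.2, -0.1, 0.4]
width: 0.4
grip_force: 0.0
[-137.76682289  -67.92539021  111.60770214] [ 0.1895115  -0.07862653  0.38856385]
```

```bash
cat >track.py <<'E'
from h import *;from cell import *;import cv2
V0=np.array([-235.8,13.,180.]);I0=C["scene"]["img"];c0=proj("scene",unramp(V0));u,v=np.round(c0).astype(int);h=9
T=I0[v-h:v+h+1,u-h:u+h+1]
f=grab_frame("scene")["img"]
m=cv2.matchTemplate(f,T,cv2.TM_CCOEFF_NORMED)
best=max((m[tuple(np.round(p-h).astype(int)[::-1]+np.array([j,i]))],tuple(np.round(p).astype(int)+np.array([i,j])))
  for t in np.arange(-6,420,2) for p in[proj("scene",unramp(V0+[t,0,-.026*t]))] for i in(-1,0,1) for j in(-1,0,1))
p=np.array(best[1])-np.round(c0)+c0
t=0
for _ in range(3): t=ramp(plane("scene",p,180-.026*t))[0]-V0[0]
s=get_state();print("t %.2f score %.2f px %s travel %.0f"%(s["time_s"],best[0],best[1],t),"tcp",ramp(s["eef_pos"]).round(1),"F",s["force"].round(1))
E
python3 track.py
python3 -m jog '{"dp":[[9,0,0],[9,0,0],[9,0,0],[8,0,0],[8,0,0]],"angular":[[0,0,0],[0,0,0],[0,0,0],[0,0,0],[0,0,0]]}'; python3 track.py
```

```text
t 2.28 score 1.00 px (np.int64(428), np.int64(367)) travel 0 tcp [-137.7  -67.5  111.9] F [ 0.1  0.1 -0.2]
time_s: 2.7
eef_pos: [466.5, 177.5, 110.0]
tcp_rot: [0.067, 3.139, 0.0]
force: [1.2, -0.4, 1.4]
width: 0.2
grip_force: 1.2
t 2.75 score 1.00 px (np.int64(428), np.int64(367)) travel 0 tcp [-136.4 -115.3  109.5] F [-1.1 -0.3  1.1]
```

```bash
python3 -m jog '{"dp":[[6,0,0],[6,0,0],[6,0,0],[0,0,0]],"angular":[[0,0,0],[0,0,0],[0,0,0],[0,0,0]]}'; python3 track.py
```

```text
time_s: 3.08
eef_pos: [447.1, 178.0, 109.0]
tcp_rot: [-0.067, -3.139, 0.001]
force: [-0.9, -0.8, 0.2]
width: -0.2
grip_force: 0.0
t 3.13 score 0.93 px (np.int64(425), np.int64(364)) travel 5 tcp [-136.3 -131.9  108.9] F [ 0.3 -0.5 -0.6]
```

```bash
python3 -m jog '{"dp":[[-1,-40,0],[-1,-40,0],[-20,-28,4],[-20,-28,4],[-20,-28,4]],"angular":[[0,0,0],[0,0,0],[0,0,0],[0,0,0],[0,0,0]]}'; python3 -m jog '{"dp":[[-20,-28,4],[-21,-29,4],[-21,-29,5]],"angular":[[0,0,0],[0,0,0],[0,0,0]]}'; python3 track.py
```

```text
time_s: 3.55
eef_pos: [503.7, 10.3, 96.9]
tcp_rot: [-0.068, -3.139, -0.0]
force: [0.2, 0.7, -0.9]
width: -0.4
grip_force: 0.0
time_s: 3.8
eef_pos: [562.3, -78.3, 83.7]
tcp_rot: [-0.068, -3.139, -0.001]
force: [1.0, 0.3, 0.8]
width: 0.4
grip_force: 0.0
t 3.85 score 0.89 px (np.int64(399), np.int64(332)) travel 60 tcp [120.3   0.   83.5] F [ 5.2 -4.3 -1.2]
```

```bash
python3 -m jog '{"dp":[[0,0,0],[0,0,0],[0,0,0]],"angular":[[0,0,0],[0,0,0],[0,0,0]]}'; python3 track.py;python3 track.py
```

```text
time_s: 4.1
eef_pos: [560.8, -76.0, 83.8]
tcp_rot: [-0.067, -3.138, -0.001]
force: [-0.9, 0.1, 0.4]
width: -0.1
grip_force: 0.0
t 4.15 score 0.77 px (np.int64(382), np.int64(311)) travel 99 tcp [112.2  -7.4  84. ] F [0.  0.5 0.4]
t 4.20 score 0.75 px (np.int64(379), np.int64(308)) travel 105 tcp [112.1  -7.2  84.2] F [0. 0. 1.]
```

```bash
python3 -m jog '{"dp":[[0,0,0],[0,0,0],[0,0,0],[0,0,0]],"angular":[[0,0,0],[0,0,0],[0,0,0],[0,0,0]]}'; python3 track.py
```

```text
time_s: 4.53
eef_pos: [562.2, -76.5, 84.5]
tcp_rot: [0.066, 3.141, -0.0]
force: [0.2, 0.4, -0.6]
width: 0.1
grip_force: 0.0
t 4.58 score 0.58 px (np.int64(350), np.int64(273)) travel 176 tcp [113.   -6.   84.5] F [-0.7  0.3  0.2]
```

```bash
Z='[0,0,0]'; python3 -m jog '{"dp":[[0,0,0],[0,-3,0],[0,-8,0],[0,-11,0],[0,-11,0]],"angular":[[0,0,0],[0,0,0],[0,0,0],[0,0,0],[0,0,0]]}'; python3 -m jog '{"dp":[[0,-11,0],[0,-10,0],[0,-9,0],[0,-8,0],[0,-6,0]],"angular":[[0,0,0],[0,0,0],[0,0,0],[0,0,0],[0,0,0]]}'; python3 -m jog '{"dp":[[0,-4,0],[0,-2,0],[0,-1,0],[0,0,0],[0,0,0]],"angular":[[0,0,0],[0,0,0],[0,0,0],[0,0,0],[0,0,0]]}'; python3 track.py; python3 - <<'E'
from cell import *;import cv2,numpy as np
f=grab_frame("scene");np.savez("scene1.npz",**f);g=f["img"][150:350,200:420,::-1];cv2.imwrite("pics/s2.png",cv2.resize(g,None,fx=3,fy=3,interpolation=cv2.INTER_CUBIC))
f=grab_frame("top");np.savez("top1.npz",**f)
E
```

```text
time_s: 5.0
eef_pos: [560.8, -111.1, 84.3]
tcp_rot: [0.067, 3.141, -0.001]
force: [0.5, -0.5, 0.9]
width: -0.3
grip_force: 0.0
time_s: 5.42
eef_pos: [558.9, -155.1, 84.3]
tcp_rot: [-0.068, -3.141, 0.0]
force: [-0.0, 0.3, 0.1]
width: -0.4
grip_force: 0.0
time_s: 5.83
eef_pos: [558.7, -160.5, 84.3]
tcp_rot: [-0.067, -3.141, -0.0]
force: [0.2, -1.2, 0.2]
width: 0.3
grip_force: 0.2
t 5.88 score 0.70 px (np.int64(310), np.int64(225)) travel 286 tcp [196.9  -5.8  84.4] F [ 0.6 -1.   0.3]
```

View pics/s2.png

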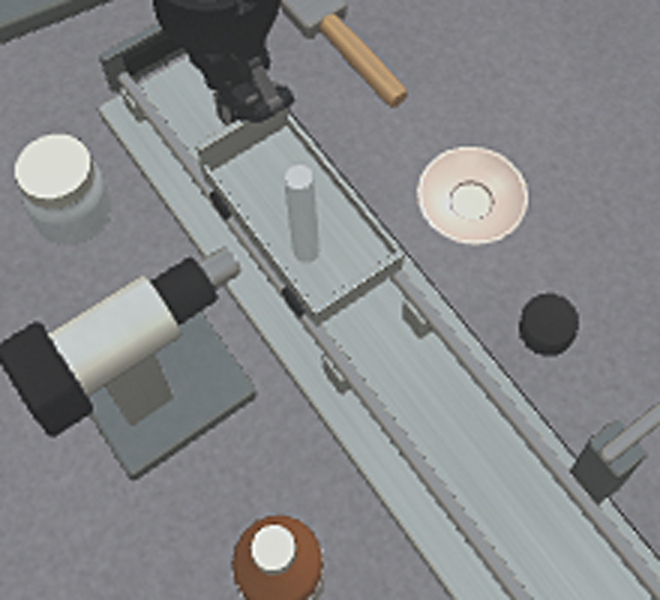

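The vial is standing and the fingers are at the front plate. The vial top is at crop (300,178) and its foot at about (305,257). The tracker locked on below the rim, so I'll measure properly from these pixels.

```bash
python3 - <<'E'
from h import *;from cell import *;import cv2
np.set_printoptions(precision=1,suppress=True)
q=lambda u,v:((u+.5)/3+199.5,(v+.5)/3+149.5)
print("vial top",ramp(plane("scene",q(300,178),171.5)),"base",ramp(plane("scene",q(305,254),71.5)))
print("lens",ramp(plane("scene",q(226,264),122)))
print("plate top",ramp(plane("scene",q(204,156),106.5)),ramp(plane("scene",q(285,114),106.5)))
g=np.load("top1.npz")["img"][85:235,210:410,::-1];cv2.imwrite("pics/t2.png",cv2.resize(g,None,fx=4,fy=4,interpolation=cv2.INTER_CUBIC))
print(get_state()["time_s"],ramp(get_state()["eef_pos"]))
E
```

```text
vial top [ 88.5  11.2 171.5] base [86.1 13.5 71.5]
lens [ 89.1  68.9 122. ]
plate top [170.9  35.  106.5] [166.3 -27.4 106.5]
5.9833 [196.9  -5.8  84.3]
```

View pics/t2.png

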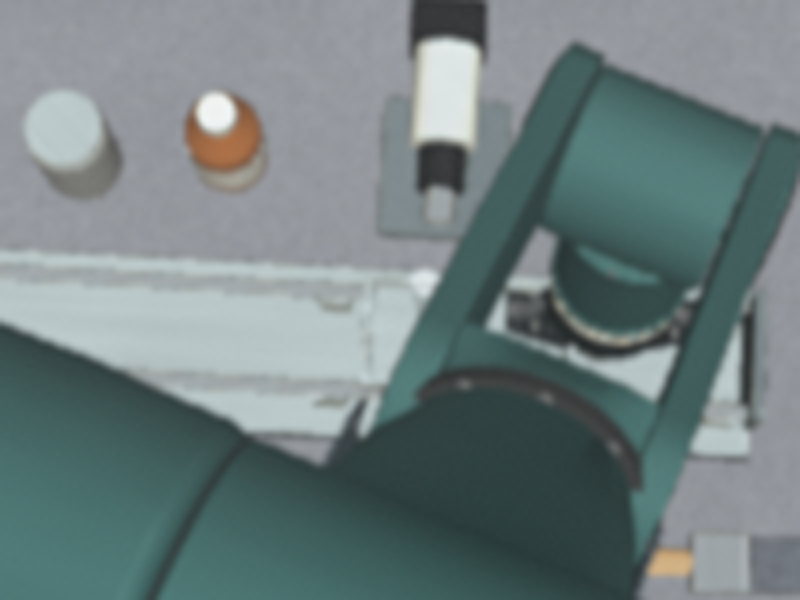

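The top view shows the vial top at about (424,280), within a few millimetres of the lens tip at (438,205) once their heights are allowed for. The vial is 1–2 mm from the lens axis, so I'll just hold.

```bash

python3 -m jog '{"dp":[[0,0,0],[0,0,0],[0,0,0],[0,0,0],[0,0,0]],"angular":[[0,0,0],[0,0,0],[0,0,0],[0,0,0],[0,0,0]]}' >/dev/null
python3 -m jog '{"dp":[[0,0,0],[0,0,0],[0,0,0],[0,0,0],[0,0,0]],"angular":[[0,0,0],[0,0,0],[0,0,0],[0,0,0],[0,0,0]]}' >/dev/null
python3 -m jog '{"dp":[[0,0,0],[0,0,0],[0,0,0],[0,0,0],[0,0,0]],"angular":[[0,0,0],[0,0,0],[0,0,0],[0,0,0],[0,0,0]]}' >/dev/null
python3 -m jog '{"dp":[[0,0,0],[0,0,0],[0,0,0],[0,0,0],[0,0,0]],"angular":[[0,0,0],[0,0,0],[0,0,0],[0,0,0],[0,0,0]]}' >/dev/null
python3 -m jog '{"dp":[[0,0,0],[0,0,0],[0,0,0],[0,0,0],[0,0,0]],"angular":[[0,0,0],[0,0,0],[0,0,0],[0,0,0],[0,0,0]]}' >/dev/null
python3 -m jog '{"dp":[[0,0,0],[0,0,0],[0,0,0],[0,0,0],[0,0,0]],"angular":[[0,0,0],[0,0,0],[0,0,0],[0,0,0],[0,0,0]]}' >/dev/null
python3 -m jog '{"dp":[[0,0,0],[0,0,0],[0,0,0],[0,0,0],[0,0,0]],"angular":[[0,0,0],[0,0,0],[0,0,0],[0,0,0],[0,0,0]]}' >/dev/null
python3 -m jog '{"dp":[[0,0,0],[0,0,0],[0,0,0],[0,0,0],[0,0,0]],"angular":[[0,0,0],[0,0,0],[0,0,0],[0,0,0],[0,0,0]]}' >/dev/null
python3 -m jog '{"dp":[[0,0,0],[0,0,0],[0,0,0],[0,0,0],[0,0,0]],"angular":[[0,0,0],[0,0,0],[0,0,0],[0,0,0],[0,0,0]]}'
python3 - <<'E'
from h import *;from cell import *;import cv2
f=grab_frame("scene")["img"].astype(int);a=np.load("scene1.npz")["img"].astype(int)
d=np.abs(f-a).max(2);print("changed px",(d[190:260,260:340]>25).sum(),(d>25).sum())
s=get_state();print(s["time_s"],ramp(s["eef_pos"]),s["force"])
E
```

```text
time_s: 9.73
eef_pos: [558.7, -160.8, 84.3]
tcp_rot: [-0.067, -3.141, 0.0]
force: [-0.2, -0.4, 0.3]
width: -0.1
grip_force: 0.1
changed px 74 280
9.7833 [197.29997037  -5.79306268  84.30481308] [ 0.50064661 -0.18782937  0.11783965]
```

```bash
python3 - <<'E'
from cell import *;import cv2,numpy as np
f=grab_frame("scene")["img"];a=np.load("scene1.npz")["img"]
s=[cv2.resize(x[180:260,250:350,::-1],None,fx=4,fy=4,interpolation=cv2.INTER_CUBIC) for x in(a,f)]
cv2.imwrite("pics/s3.png",np.hstack(s))
p=cv2.phaseCorrelate(a[205:250,285:320].mean(2).astype(np.float32),f[205:250,285:320].mean(2).astype(np.float32));print(p)
E
```

```text
((0.05021977005631584, 0.41581606246978), 1.015970313107526)
```

View pics/s3.png

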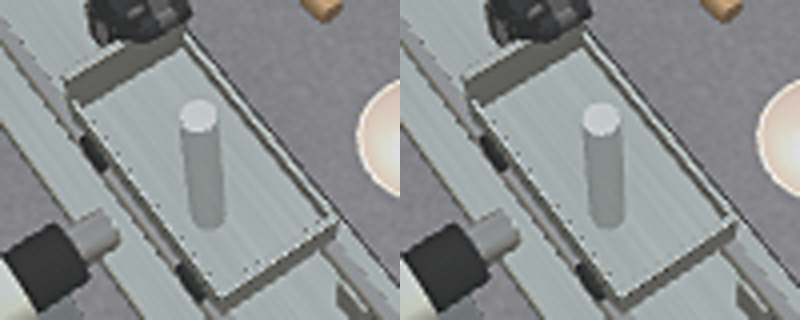

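In both pictures the vial stands upright and the carriage is at the fingers. The vial top shifted by less than 1 px, consistent with a small settling. I'll hold a little longer and check that it's still.

```bash
python3 -c "
from cell import *;import numpy as np
np.savez('scene2.npz',**grab_frame('scene'))"
python3 -m jog '{"dp":[[0,0,0],[0,0,0],[0,0,0],[0,0,0],[0,0,0]],"angular":[[0,0,0],[0,0,0],[0,0,0],[0,0,0],[0,0,0]]}' >/dev/null
python3 -m jog '{"dp":[[0,0,0],[0,0,0],[0,0,0],[0,0,0],[0,0,0]],"angular":[[0,0,0],[0,0,0],[0,0,0],[0,0,0],[0,0,0]]}' >/dev/null
python3 -m jog '{"dp":[[0,0,0],[0,0,0],[0,0,0],[0,0,0],[0,0,0]],"angular":[[0,0,0],[0,0,0],[0,0,0],[0,0,0],[0,0,0]]}' >/dev/null
python3 -m jog '{"dp":[[0,0,0],[0,0,0],[0,0,0],[0,0,0],[0,0,0]],"angular":[[0,0,0],[0,0,0],[0,0,0],[0,0,0],[0,0,0]]}' >/dev/null
python3 -m jog '{"dp":[[0,0,0],[0,0,0],[0,0,0],[0,0,0],[0,0,0]],"angular":[[0,0,0],[0,0,0],[0,0,0],[0,0,0],[0,0,0]]}' >/dev/null
python3 -m jog '{"dp":[[0,0,0],[0,0,0],[0,0,0],[0,0,0],[0,0,0]],"angular":[[0,0,0],[0,0,0],[0,0,0],[0,0,0],[0,0,0]]}' >/dev/null
python3 - <<'E'
from cell import *;import cv2,numpy as np
f=grab_frame("scene")["img"];a=np.load("scene2.npz")["img"]
g=lambda x:x[205:250,285:320].mean(2).astype(np.float32)
print(cv2.phaseCorrelate(g(a),g(f)),np.abs(f.astype(int)-a)[190:260,260:340].max(),get_state()["time_s"])
E
```

```text
((0.02150651363034939, 0.4894837776436134), 1.0086842320583485) 21 12.4333
```

```bash
python3 -c "
from cell import *
print(sign_off())"
```

```text
the job is handed in; nothing more can be done
None
```

The job is handed in: the carriage was caught softly and is held still at the fingers, with the vial upright and 1–2 mm from the lens axis by camera measurement; no verdict was returned at sign-off.

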